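# Shim the rocking drying board

## Task

The front edge of the drying board hangs clear of its base and dips under load. Find, by trying the noses of the three wooden spacers in the gap, the thickest one that still goes in, and push it fully home, its end block against the board; leave the other two lying flat on the base in front of the board, drawn right out from under it. Then set the terracotta vase down gently, upright, on the board's round mark, and leave the jar, cup and clay figure alone.

Things in the scene. Friction and masses are not known exactly. Their poses are not given: they have to be found in the camera images.
- base: Fixed plywood base lying on the table, 420 (x) by 400 (y) by 12 mm thick; origin on its underside, mid-width, 190 mm from its robot-side end; x away from the robot, z up. The pale drying board stands over its far part: 360 mm wide, 22 mm thick, dark slots in its front face, a half brick on its rear end. A steel pivot rod (14 mm thick, top 36 mm over the board's underside, on brackets) lies across it 130 mm behind its front edge, which hangs clear.
- edge (a point): Point on the base's top face straight below the middle of the drying board's front edge (base frame x -30 mm, z 12 mm). x points in under the board, square to its edge; y runs along the edge; z up. The gap below the edge is 7 to 20.5 mm high, different each time, the same all along the edge, and not given by any value here. The board cannot rise.
- spot (a point): Point on the base's top face straight below the centre of the round clay ring mark (84 mm across) on the drying board, 45 mm behind its front edge, mid-width; axes as edge. The board's upper face is higher than this point by the gap plus 22 mm (29 to 42.5 mm).
- board (a joint): Dip of the drying board about its pivot rod: 0 when level, growing as the front edge goes down (rad; at most 0.0515, 6.7 mm at the edge). Its weight and the brick keep it at 0; the vase on the mark makes it dip until its front edge bears on a spacer or the 6.7 mm are used up.
- vase_mid (a point): Terracotta vase, solid, about 0.45 kg, round, 110 mm tall, foot 60 mm and belly 64 mm across, tapering above half height to a neck 34 to 38 mm across from 82 mm up to its flat top. This point is on its axis, half-way up (55 mm); z is its axis.
- glaze_jar: Glass jar of glaze, 60 mm across, 85 mm tall, bystander; origin at the centre of its underside. The vase stands left of the base and the jar right, or the other way round.
- paper_cup: White cup, 80 mm across, 110 mm tall, bystander; origin at the centre of its underside.
- clay_figure: Clay figure, 72 mm across, 100 mm tall, bystander; origin at the centre of its underside.
- block_a (a point): Plain wooden spacer, 50 g: flat blade 6 mm thick, 70 long, 36 wide, with an upright end block (16 long, 36 wide, 28 mm tall) at its robot-side end. Lies on the base before the gap in one of three lanes 100 mm apart. This point: centre of the end block, 14 mm up; x to the nose, 78 mm away; z up. Blade fully in, the block butts on the board's front face, this point 8 mm before the edge.
- block_b (a point): Plain wooden spacer, 70 g: flat blade 11 mm thick, 70 long, 36 wide, with an upright end block (16 long, 36 wide, 38 mm tall) at its robot-side end. Lies on the base before the gap in one of three lanes 100 mm apart. This point: centre of the end block, 19 mm up; x to the nose, 78 mm away; z up. Blade fully in, the block butts on the board's front face, this point 8 mm before the edge.
- block_c (a point): Plain wooden spacer, 90 g: flat blade 16 mm thick, 70 long, 36 wide, with an upright end block (16 long, 36 wide, 48 mm tall) at its robot-side end. Lies on the base before the gap in one of three lanes 100 mm apart. This point: centre of the end block, 24 mm up; x to the nose, 78 mm away; z up. Blade fully in, the block butts on the board's front face, this point 8 mm before the edge.
There are look-alikes about, which are no part of the job. Leave any purple look-alike of the part that bears block_b alone.

How it is judged (in metres and radians):
On the way:
1. one spacer is fully home under the edge, the others drawn out in front, while the vase is not yet on the board (((x of block_a in the frame of edge above -0.016 m and y of block_a in the frame of edge between -0.165 and 0.165 m and angle between the x axis of block_a and the x axis of edge, either way round below 0.15 rad and x of each of block_b, block_c in the frame of edge below -0.074 m and distance of each of block_b, block_c from where it was at the start of the episode below 0.2 m and angle between each of block_a, block_b, block_c's own z axis and vertical below 0.1 rad) or (x of block_b in the frame of edge above -0.016 m and y of block_b in the frame of edge between -0.165 and 0.165 m and angle between the x axis of block_b and the x axis of edge, either way round below 0.15 rad and x of each of block_a, block_c in the frame of edge below -0.074 m and distance of each of block_a, block_c from where it was at the start of the episode below 0.2 m and angle between each of block_a, block_b, block_c's own z axis and vertical below 0.1 rad) or (x of block_c in the frame of edge above -0.016 m and y of block_c in the frame of edge between -0.165 and 0.165 m and angle between the x axis of block_c and the x axis of edge, either way round below 0.15 rad and x of each of block_a, block_b in the frame of edge below -0.074 m and distance of each of block_a, block_b from where it was at the start of the episode below 0.2 m and angle between each of block_a, block_b, block_c's own z axis and vertical below 0.1 rad)) and horizontal distance between vase_mid and spot above 0.08 m), for 0.2 s.
At the end, for the whole second after the job is handed in: One spacer home (block within 8 mm of the board, 0.15 rad square); the others flat in front, noses at most 4 mm under, moved less than 0.2 m; vase upright at rest on the board within 30 mm of the mark; board dips less than 0.0425 rad (5.5 mm at its edge) (((x of block_a in the frame of edge above -0.016 m and y of block_a in the frame of edge between -0.165 and 0.165 m and angle between the x axis of block_a and the x axis of edge, either way round below 0.15 rad and x of each of block_b, block_c in the frame of edge below -0.074 m and distance of each of block_b, block_c from where it was at the start of the episode below 0.2 m and angle between each of block_a, block_b, block_c's own z axis and vertical below 0.1 rad) or (x of block_b in the frame of edge above -0.016 m and y of block_b in the frame of edge between -0.165 and 0.165 m and angle between the x axis of block_b and the x axis of edge, either way round below 0.15 rad and x of each of block_a, block_c in the frame of edge below -0.074 m and distance of each of block_a, block_c from where it was at the start of the episode below 0.2 m and angle between each of block_a, block_b, block_c's own z axis and vertical below 0.1 rad) or (x of block_c in the frame of edge above -0.016 m and y of block_c in the frame of edge between -0.165 and 0.165 m and angle between the x axis of block_c and the x axis of edge, either way round below 0.15 rad and x of each of block_a, block_b in the frame of edge below -0.074 m and distance of each of block_a, block_b from where it was at the start of the episode below 0.2 m and angle between each of block_a, block_b, block_c's own z axis and vertical below 0.1 rad)) and horizontal distance between vase_mid and spot below 0.03 m and z of vase_mid in the frame of edge above 0.078 m and angle between vase_mid's own z axis and vertical below 0.1 rad and value of joint board below 0.0425 rad and linear speed of vase below 0.02 m/s); the robot touches nothing.
It fails at once if the jar is moved more than 40 mm (distance of glaze_jar from where it was at the start of the episode above 0.04 m).
It fails at once if the cup is moved more than 40 mm (distance of paper_cup from where it was at the start of the episode above 0.04 m).
It fails at once if the clay figure is moved more than 40 mm (distance of clay_figure from where it was at the start of the episode above 0.04 m).
It fails at once if the vase is tipped over (angle between vase_mid's own z axis and vertical above 0.7 rad).
It fails at once if the vase is dropped (moving faster than 0.7 m/s with no finger on it) (linear speed of vase above 0.7 m/s and contact force between vase and the fingers below 0.1 N).
It also fails if it takes over 72 s, if anything falls off the work surface, if the arm or the gripper's body presses on something with over 40 N, if the wrist force passes 120 N, or if a joint passes its speed limit or range.

## Robot

A 6-joint arm with a two-finger parallel gripper is mounted at the origin on the work surface. World frame = base frame: x ahead of the robot, y to its left, z up, the work surface at z = 0. Lengths are in mm, angles in rad, forces in N, time in s.
With the tool pointing down it reaches from about 275 to 1000 mm from the base axis. Payload 8.4 kg.
Tool frame: the origin (TCP) lies on the centre line of the jaws, within the pads' length; the fingertips stand r.tip_reach ahead of it and the grasp point (between the pads) lies 11 mm behind it (r.tip_reach is the distance from the TCP to the fingertips, in mm); z points along the fingers, y is the line along which they close (so a half turn about z gives the same grasp; the last joint's range is limited). The gripper opens to 85 mm and grips with 20 to 120 N. Pads are 22 mm wide; open, the fingers measure 114 mm over their backs; the gripper's body (76 mm by 85 mm) begins 54 mm behind the grasp point. The pads swing forward as they close: fully open they stand 13 mm farther back than shut.
Start: joints at [1.129, 0.353, 1.633, -0, 1.155, -0.002], TCP at [266.098, 565.526, 239.281] pointing down, gripper open.
Joint ranges: [-2.63, 2.63], [-0.92, 2.1], [0.06, 2.66], [-1.3, 4.44], [0, 2.69], [-3.02, 3.02]. Speed limits (rad/s): [2.22, 2.22, 2.79, 3.14, 3.14, 3.14].

## Interface

Orientations are given as [roll, pitch, yaw] about the fixed x, y, z axes, in that order (R = Rz(yaw) Ry(pitch) Rx(roll)).
In Python, from rig import r gives the robot as it stands.
- The arm moves only by the tool carry_out, never from a script. Its argument "targets" is a list of rows, each an object with "dp": the shift along the tool's x, y, z in mm, a list of three; "yaw": the turn about the tool's z in degrees. A call has 1 to 12 rows; each row is the pose to reach, as a shift and turn from the pose commanded when the call began, along the tool's axes at that moment; what a row does not reach only later rows make up. A row lasts 1/8 s, in which the tool goes at most 62.5 mm and 10.7 degrees, less where a joint would pass 70% of its speed; a pose out of reach is approached as far as the arm can. A call with a gripper value outside its range is refused whole. "fingers" is the opening, from -1 (shut) to 1 (fully open), so that 0 is half open, set as the call begins (left out, the last holds). The fingers move at their own pace and stop on an object; "grip_force" is the grip in N (left out, the last holds). Time passes only in rows, so rows that repeat a pose let the fingers close. It gives the time, the measured TCP pose, the force, the opening and the grip force at its end, in the units of the state.
- r.sense(): the state, without advancing time (a new reading comes with each control period).
- r.grab_frame(name): name is "scene" or "top"; returns the picture (384x512x3 uint8, red, green, blue); there is no depth.
- r.get_calibration(name): a dict with "fx", "fy", "cx", "cy" (pixels), "dist_coeffs" ([k1, k2, p1, p2, k3] as OpenCV has them; the pictures are not rectified), "rvec" (rotation vector, rad) and "tvec" (3), from world to camera coordinates, as OpenCV has them. Camera axes: x right, y down, z forward; pixel columns grow to the right and rows downward; lengths in mm; the calibration is good to about 2 mm. A picture is of the moment at which its call begins. get_calibration takes no time and is no camera call.
- r.sign_off(): hands the job in; it is judged then, once.
The state is a dict: "clock": time; "qpos": joint angles; "qvel": joint speeds; "joint_efforts": joint torques, N m; "eef_pos": TCP position; "tcp_rot": TCP orientation; "contact_force": force on the tool from outside, world axes, zero at the start; "wrist_torque": the same for the moment, N m; "opening": opening from 0.0 (shut) to 1.0 (fully open); "grasp_force": force on a finger pad.
Only numpy, scipy, OpenCV 4.12 (cv2) and the standard library are available. Lean on these libraries where they do the work, as an engineer would, in place of code of your own. Each camera call takes 0.05 s, during which the arm holds its last target. There are 200 camera calls.

## Working session

There is one attempt and no reset: what is moved stays moved. The work goes in short steps, Python scripts to look and compute and a tool call to move; the robot and the scene stay as the last step left them, time stands still between calls to the robot, and variables do not carry over. Pictures are saved under pics/ and viewed, at most 11 in all, crops included, and the job is handed in when it is done.

Besides the shell and the picture viewer there is one more tool, called after "Emit:" as a command line: name --argument value ..., lists and objects as JSON in quotes. carry_out: Moves the arm, as the interface text tells. Its arguments: {"type":"object","properties":{"targets":{"type":"array","items":{"type":"object","properties":{"dp":{"type":"array","items":{"type":"number"}},"yaw":{"type":"number"}}}},"fingers":{"type":"number"},"grip_force":{"type":"number"}},"required":["targets"]}

```bash
ls; mkdir -p pics; python3 - <<'E'
from rig import r
import cv2,numpy as np
s=r.sense();print({k:np.round(v,3) for k,v in s.items()},r.tip_reach)
ims=[]
for n in("scene","top"):
    im=r.grab_frame(n);np.save(f'{n}0.npy',im);ims.append(im)
    c=r.get_calibration(n);print(n,c)
    cv2.imwrite(f'pics/{n}0.png',cv2.resize(im[:,:,::-1],(800,600),interpolation=cv2.INTER_CUBIC))
E
```

```text
pics
{'clock': np.float64(0.0), 'qpos': array([ 1.129,  0.354,  1.634, -0.   ,  1.155, -0.002]), 'qvel': array([-0.001,  0.   ,  0.   , -0.001, -0.001, -0.001]), 'joint_efforts': array([ 2.0000e-03, -6.0526e+01, -3.4206e+01,  0.0000e+00,  1.0000e-02,
        0.0000e+00]), 'eef_pos': array([265.88 , 565.083, 238.542]), 'tcp_rot': array([-3.14 ,  0.   ,  2.702]), 'contact_force': array([ 0.085, -0.782,  0.661]), 'wrist_torque': array([-0.026, -0.037, -0.026]), 'grasp_force': np.float64(0.0), 'opening': np.float64(0.997)} 8.0
scene {'fx': 448.60176795190284, 'fy': 448.60176795190284, 'cx': 254.61848823580954, 'cy': 201.31334315899704, 'dist_coeffs': array([-0.06443376,  0.        ,  0.        ,  0.        ,  0.        ]), 'rvec': array([ 1.08361166,  2.38630975, -1.00029895]), 'tvec': array([ 300.83696163, -173.46841697, 1507.39364342])}
top {'fx': 374.13751835881766, 'fy': 374.13751835881766, 'cx': 256.67990493944546, 'cy': 184.88075810453128, 'dist_coeffs': array([0.03633801, 0.        , 0.        , 0.        , 0.        ]), 'rvec': array([ 2.18573512, -2.19628698,  0.06209826]), 'tvec': array([  -1.34898049,  463.27012694, 1119.59299436])}
```

View pics/scene0.png

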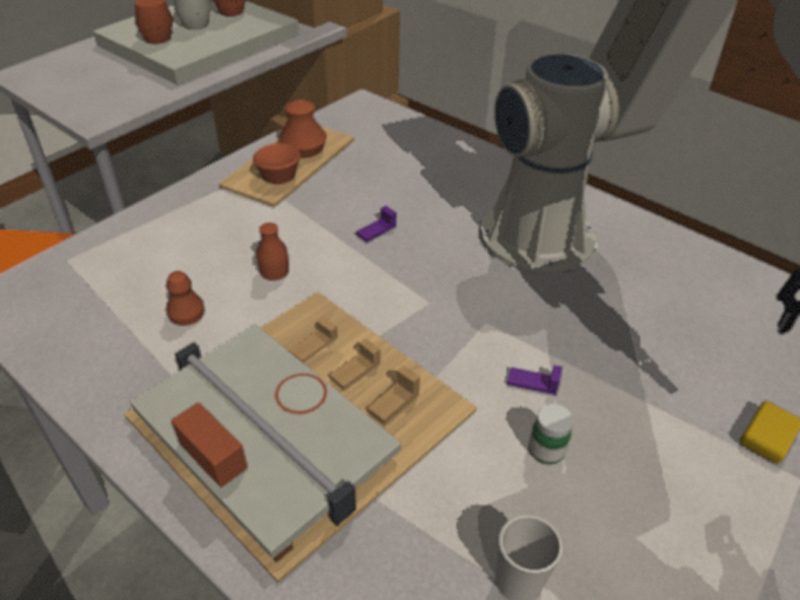

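View pics/top0.png

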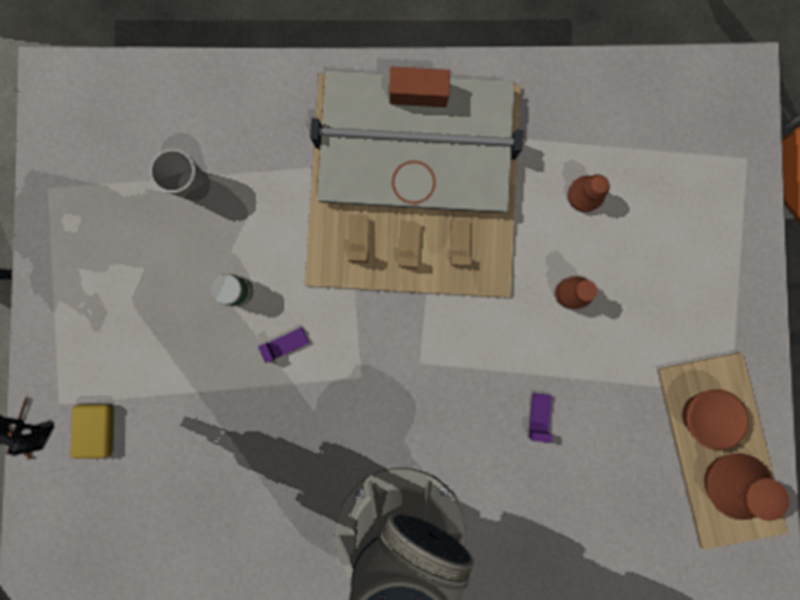

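The scene view shows the vase (narrow neck) at (272,255), the figure (183,298), the jar (550,435) and the cup (527,560). In the top view the vase is at (575,292), the figure (588,190), and the plain spacers at (358,238), (409,243) and (461,240).

Possible confusions:
- **Spacers:** the purple look-alikes at top (285,345) and (540,417) are not the plain wooden ones.
- **Vase:** the figure at (588,190) and the wares on the tray at (717,418) and (745,487) could be mistaken for it. I pick (575,292).

Next I'll take a close crop and measure.

```bash
cat > h.py <<'E'
import numpy as np,cv2
from rig import r
def ray(n,p):
    c=r.get_calibration(n);K=np.array([[c['fx'],0,c['cx']],[0,c['fy'],c['cy']],[0,0,1]])
    u=cv2.undistortPoints(np.array([[p]],float),K,c['dist_coeffs'])[0,0]
    R=cv2.Rodrigues(c['rvec'])[0];o=-R.T@c['tvec'];return o,R.T@np.array([u[0],u[1],1])
def onz(n,p,z):
    o,d=ray(n,p);return (o+d*(z-o[2])/d[2])
def proj(n,P):
    c=r.get_calibration(n);K=np.array([[c['fx'],0,c['cx']],[0,c['fy'],c['cy']],[0,0,1]])
    return cv2.projectPoints(np.array(P,float).reshape(-1,1,3),c['rvec'],c['tvec'],K,c['dist_coeffs'])[0][:,0]
E
python3 - <<'E'
from h import *
t=np.load('top0.npy');s=np.load('scene0.npy')
# red ring, vase, figure
def red(n,im,x0,y0,x1,y1):
    hsv=cv2.cvtColor(im,cv2.COLOR_RGB2HSV);m=((hsv[...,0]<14)&(hsv[...,1]>110)&(hsv[...,2]>50)).astype('u1')
    k,l,st,c=cv2.connectedComponentsWithStats(m[y0:y1,x0:x1])
    for i in range(1,k):
        if st[i,4]>15: print(n,c[i]+[x0,y0],st[i]+[x0,y0,0,0,0])
red('top',t,200,30,400,210)
red('scene',s,90,120,260,320)
a=cv2.resize(t[120:195,190:335,::-1],None,fx=5,fy=5,interpolation=cv2.INTER_CUBIC)
cv2.imwrite('pics/c1.png',a)
b=cv2.resize(s[185:285,155:310,::-1],None,fx=5,fy=5,interpolation=cv2.INTER_CUBIC)
cv2.imwrite('pics/c2.png',b)
E
```

```text
top [268.12012012  52.44294294] [249  43  39  20 666]
top [376.17040359 122.8161435 ] [364 112  26  23 446]
top [368.09326425 186.85751295] [356 178  26  19 386]
scene [173.69411765 162.14509804] [165 143  19  36 510]
scene [116.7137746  191.92307692] [107 174  23  34 559]
scene [202.52380952 254.88095238] [191 242  18  23  42]
scene [180.16666667 256.66666667] [176 246  14  18  30]
scene [134.02102102 283.7987988 ] [ 110  258   48   53 1332]
```

View pics/c1.png

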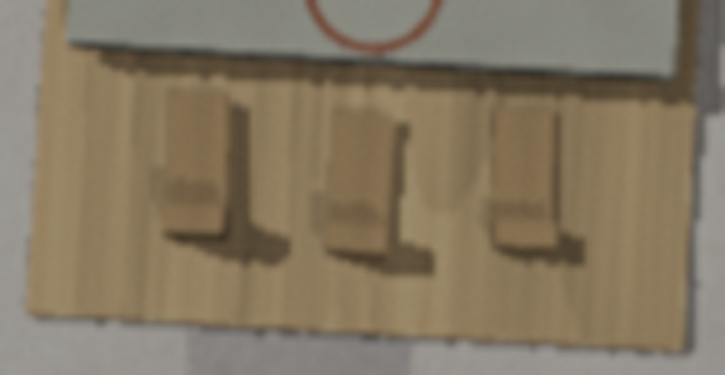

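View pics/c2.png

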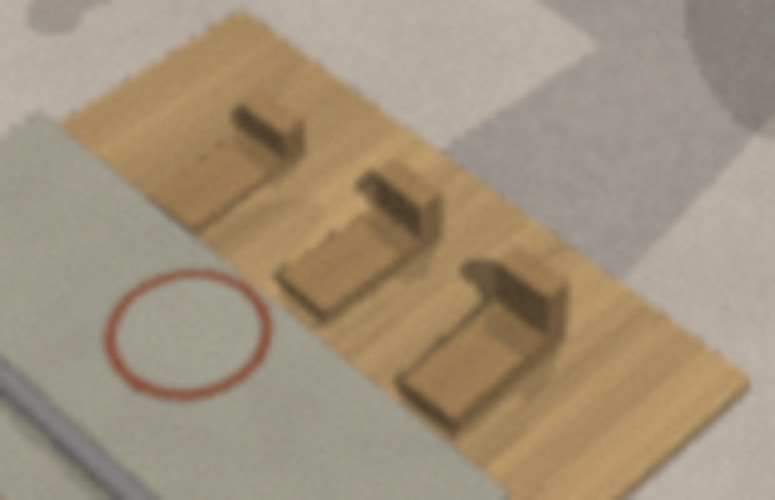

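The crops show c in the left lane (top face around (194,217) in crop c1), b in the middle (356,233) and a on the right (524,232). They are plain wood, with height falling from left to right. Now I'll compute positions.

```bash
python3 - <<'E'
from h import *
T=lambda u,v,z:onz('top',(190+(u+.5)/5-.5,120+(v+.5)/5-.5),z)
S=lambda u,v,z:onz('scene',(155+(u+.5)/5-.5,185+(v+.5)/5-.5),z)
print('cam',ray('top',(256,190))[0])
L,Rr=T(28,315,12),T(688,350,12);d=L-Rr;yaw=np.arctan2(-d[0],d[1]);m=(L+Rr)/2
L2,R2=S(748,382,12),S(240,10,12)
d2=L2-R2;m2=(L2+R2)/2
print('top',L,Rr,np.linalg.norm(d),yaw);print('scene',L2,R2,np.linalg.norm(d2),np.arctan2(-d2[0],d2[1]))
A,B=T(68,43,48),T(672,75,48);print('board',A,B,np.linalg.norm(A-B),np.arctan2(-(A-B)[0],(A-B)[1]))
e=(m+m2)/2; 
for nm,(o,y) in dict(t=(m,yaw),s=(m2,np.arctan2(-d2[0],d2[1]))).items():
    ex=np.array([np.cos(y),np.sin(y),0]);print(nm,'edge',o+160*ex,'spot',o+205*ex)
for n,p,z in(('c',(194,217),60),('b',(356,233),50),('a',(524,232),40)):print(n,T(*p,z))
# scene top-face centres
for n,p,z in(('c',(532,272),60),('b',(408,184),50),('a',(272,122),40)):print(n,'scene',S(*p,z))
# ring
for z in(41,48,54):
  print('ring',z,onz('scene',(155+188/5,185+335/5),z),onz('top',(264.7,116.5),z))
# vase: top disc centre from top view crop
t=np.load('top0.npy');s=np.load('scene0.npy')
g=np.hstack([cv2.resize(t[165:215,340:400,::-1],None,fx=6,fy=6),cv2.resize(s[135:185,145:205,::-1],None,fx=6,fy=6)])
cv2.imwrite('pics/v.png',g)
E
```

```text
cam [ 397.20850235   -5.29178436 1144.68637887]
top [471.17992488 182.77104266  12.        ] [ 448.00578412 -216.86286177   12.        ] 400.3052564908302 -0.05792355758893136
scene [479.47147258 184.98645735  12.        ] [ 453.46216339 -212.84366875   12.        ] 398.67943688768696 -0.06528501806184249
board [629.98899465 153.78686639  48.        ] [ 609.00976844 -203.13891648   48.        ] 357.5418051239744 -0.05871001055085031
t edge [619.32451845 -26.3084972   12.        ] spot [664.24904894 -28.91359997  12.        ]
s edge [626.12596839 -24.36679007  12.        ] spot [671.03010444 -27.30252943  12.        ]
c [524.80188582  78.4375774   60.        ]
b [516.06636012 -16.00655253  50.        ]
a [ 517.2335302  -115.70667489   40.        ]
c scene [528.51892866  79.56095091  60.        ]
b scene [518.21960924 -15.49496447  50.        ]
a scene [ 526.63409404 -110.16421089   40.        ]
ring 41 [663.22809705 -32.00083224  41.        ] [665.86356728 -28.51895191  41.        ]
ring 48 [666.80944601 -27.38154221  48.        ] [664.15965438 -28.37163636  48.        ]
ring 54 [669.87917369 -23.42215074  54.        ] [662.69915761 -28.24536588  54.        ]
```

View pics/v.png

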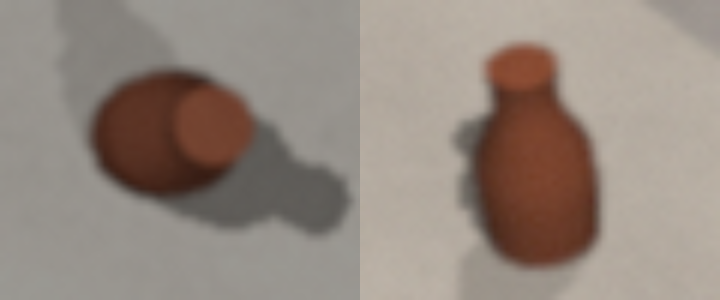

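The narrow flat-topped upright body confirms the vase: top disc at native top pixel (375.4,185.9) and scene pixel (171.9,145.9). Next I'll work out the move above c.

```bash
cat >> h.py <<'E'
from scipy.spatial.transform import Rotation as Ro
def to(x,y,z,yaw):
    s=r.sense();R=Ro.from_euler('xyz',s['tcp_rot'])
    dp=R.inv().apply(np.array([x,y,z])-s['eef_pos']);dy=(yaw-s['tcp_rot'][2]+np.pi)%(2*np.pi)-np.pi
    print('at',np.round(s['eef_pos'],1),np.round(s['tcp_rot'],3),'t',s['clock'],'F',np.round(s['contact_force'],1),'dp',np.round(dp,1),'yaw',round(-np.degrees(dy),1))
E
python3 - <<'E'
from h import *
print(onz('top',(375.4,185.9),110),onz('scene',(171.9,145.9),110))
to(524,79,130,3.08)
E
```

```text
[ 453.21402921 -331.16411264  110.        ] [ 459.17627673 -328.00695489  110.        ]
at [265.9 565.1 238.6] [-3.14   0.     2.702] t 0.1 F [-0.1  0.6  0.2] dp [-440.5 -329.8  109. ] yaw -21.7
```

Emit:
carry_out --targets '[{"dp":[-440,-330,60],"yaw":-22},{"dp":[-440,-330,60],"yaw":-22},{"dp":[-440,-330,60],"yaw":-22},{"dp":[-440,-330,60],"yaw":-22},{"dp":[-440,-330,60],"yaw":-22},{"dp":[-440,-330,60],"yaw":-22},{"dp":[-440,-330,60],"yaw":-22},{"dp":[-440,-330,60],"yaw":-22},{"dp":[-440,-330,60],"yaw":-22},{"dp":[-440,-330,109],"yaw":-22},{"dp":[-440,-330,109],"yaw":-22},{"dp":[-440,-330,109],"yaw":-22}]' --fingers 1 --grip_force 20

```text
clock: 1.6
eef_pos: [523.8, 80.1, 131.1]
tcp_rot: [3.142, -0.0, 3.086]
contact_force: [0.1, -0.6, 0.5]
opening: 0.998
grasp_force: 0.0
```

```bash
python3 - <<'E'
from h import *
to(523,79,40,3.08)
s=r.grab_frame('scene');t=r.grab_frame('top')
g=np.hstack([cv2.resize(s[165:290,155:310,::-1],(450,363)),cv2.resize(t[100:195,190:307,::-1],(350,284)).copy() if 0 else cv2.resize(t[100:221,190:306,::-1],(348,363))])
cv2.imwrite('pics/d.png',g)
E
```

```text
at [523.8  80.1 131.1] [ 3.142 -0.     3.086] t 1.6 F [ 0.1 -0.6  0.5] dp [ 0.7 -1.1 91.1] yaw 0.4
```

View pics/d.png

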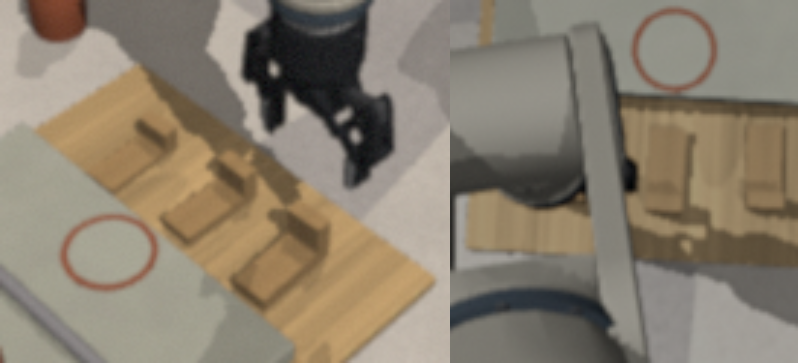

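The gripper's fingers straddle the tall spacer c (scene part, fingers at (270,110) and (355,165); block at (300,230)). I'll go down and grip.

Emit:
carry_out --targets '[{"dp":[2,-1,50],"yaw":0},{"dp":[2,-1,93],"yaw":0},{"dp":[2,-1,93],"yaw":0}]'

```text
clock: 2.08
eef_pos: [520.1, 79.1, 36.2]
tcp_rot: [-3.141, -0.004, 3.087]
contact_force: [-0.4, -0.1, -0.3]
opening: 1.006
grasp_force: 0.0
```

Emit:
carry_out --targets '[{"dp":[0,0,0]},{"dp":[0,0,0]},{"dp":[0,0,0]},{"dp":[0,0,0]},{"dp":[0,0,0]},{"dp":[0,0,0]}]' --fingers -1 --grip_force 25

```text
schema error: expected keys dp, yaw
```

Emit:
carry_out --targets '[{"dp":[0,0,0],"yaw":0},{"dp":[0,0,0],"yaw":0},{"dp":[0,0,0],"yaw":0},{"dp":[0,0,0],"yaw":0},{"dp":[0,0,0],"yaw":0},{"dp":[0,0,0],"yaw":0}]' --fingers -1 --grip_force 25

```text
clock: 2.82
eef_pos: [522.8, 79.0, 39.0]
tcp_rot: [3.141, 0.003, 3.086]
contact_force: [-1.5, 1.9, 9.6]
opening: 0.418
grasp_force: 24.4
```

Emit:
carry_out --targets '[{"dp":[-5,0,-0.5],"yaw":0},{"dp":[-10,0,-0.5],"yaw":0},{"dp":[-14,0,-0.5],"yaw":0},{"dp":[-14,0,-0.5],"yaw":0}]'

```text
clock: 3.32
eef_pos: [534.9, 77.9, 39.0]
tcp_rot: [-3.142, -0.001, 3.086]
contact_force: [-5.9, 0.3, 10.5]
opening: 0.415
grasp_force: 24.9
```

Emit:
carry_out --targets '[{"dp":[-3,0,0],"yaw":0},{"dp":[-6,0,0],"yaw":0},{"dp":[-6,0,0],"yaw":0}]'

```text
clock: 3.7
eef_pos: [541.0, 77.6, 39.0]
tcp_rot: [3.142, -0.001, 3.086]
contact_force: [-6.1, 0.4, 10.0]
opening: 0.419
grasp_force: 24.9
```

Emit:
carry_out --targets '[{"dp":[-3,0,0],"yaw":0},{"dp":[-5,0,0],"yaw":0},{"dp":[-5,0,0],"yaw":0}]'

```text
clock: 4.08
eef_pos: [545.8, 77.3, 39.0]
tcp_rot: [-3.142, -0.001, 3.086]
contact_force: [-6.1, 0.6, 10.8]
opening: 0.416
grasp_force: 25.0
```

Emit:
carry_out --targets '[{"dp":[-2,0,-0.5],"yaw":0},{"dp":[-4,0,-0.5],"yaw":0},{"dp":[-4,0,-0.5],"yaw":0}]'

```text
clock: 4.45
eef_pos: [550.8, 77.1, 39.0]
tcp_rot: [3.141, 0.0, 3.086]
contact_force: [-3.9, -1.1, 8.1]
opening: 0.417
grasp_force: 26.0
```

Emit:
carry_out --targets '[{"dp":[-2,0,0],"yaw":0},{"dp":[-4,0,0],"yaw":0},{"dp":[-4,0,0],"yaw":0}]'

```text
clock: 4.82
eef_pos: [553.6, 76.9, 39.0]
tcp_rot: [-3.141, -0.002, 3.086]
contact_force: [-8.3, 0.5, 12.9]
opening: 0.414
grasp_force: 26.5
```

Emit:
carry_out --targets '[{"dp":[-2,0,0],"yaw":0},{"dp":[-4,0,0],"yaw":0},{"dp":[-4,0,0],"yaw":0}]'

```text
clock: 5.2
eef_pos: [557.6, 76.6, 39.0]
tcp_rot: [-3.141, -0.002, 3.086]
contact_force: [-7.8, -0.0, 12.6]
opening: 0.415
grasp_force: 26.5
```

Emit:
carry_out --targets '[{"dp":[-2,0,0],"yaw":0},{"dp":[-4,0,0],"yaw":0},{"dp":[-4,0,0],"yaw":0}]'

```text
clock: 5.58
eef_pos: [561.7, 76.4, 39.0]
tcp_rot: [-3.141, -0.002, 3.086]
contact_force: [-8.9, 0.1, 12.4]
opening: 0.419
grasp_force: 26.4
```

```bash
python3 - <<'E'
from h import *
s=r.grab_frame('scene')
cv2.imwrite('pics/e.png',cv2.resize(s[190:280,190:310,::-1],None,fx=5,fy=5,interpolation=cv2.INTER_CUBIC))
E
```

```text
(no output)
```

View pics/e.png

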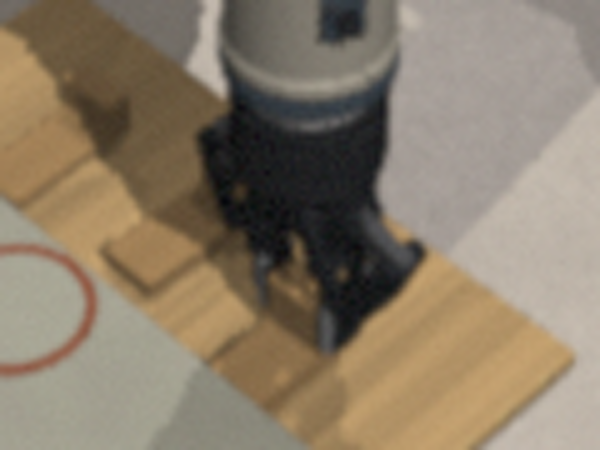

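The crop shows the gripper holding c, with the blade reaching the board edge around (270,412) and the block's foot line near (275,303)–(315,330). I'll check whether it slipped.

```bash
python3 - <<'E'
from h import *
for p in((275,303),(312,328)):print(onz('scene',(190+p[0]/5,190+p[1]/5),28))
for x in(545,550,555,560,565):print(x,(proj('scene',[x+8,77+18,60])[0]-190)*5,(proj('scene',[x+8,77-18,28])[0]-190)*5,(proj('scene',[x-8,77,60])[0]-190)*5)
E
```

```text
[564.13250749  56.78502174  28.        ]
[563.92956486  81.82856447  28.        ]
545 [346.90343965 288.30857784] [292.55118995 292.6876212 ] [340.32157229 251.95697027]
550 [340.39245954 294.10564599] [286.13286986 298.29699618] [333.89186503 257.58165434]
555 [333.84977848 299.93044103] [279.68458193 303.93216713] [327.4312772  263.23295512]
560 [327.27520341 305.78312741] [273.20615263 309.59327999] [320.93962277 268.91102953]
565 [320.66854018 311.66387044] [266.69740752 315.28048143] [314.41671462 274.61603532]
```

Emit:
carry_out --targets '[{"dp":[0,0,0],"yaw":0},{"dp":[0,0,0],"yaw":0},{"dp":[-2,0,0],"yaw":0},{"dp":[-4,0,0],"yaw":0},{"dp":[-4,0,0],"yaw":0}]' --grip_force 80

```text
clock: 6.25
eef_pos: [565.1, 76.2, 39.2]
tcp_rot: [-3.141, -0.003, 3.086]
contact_force: [-11.2, -0.1, 17.1]
opening: 0.405
grasp_force: 79.2
```

Emit:
carry_out --targets '[{"dp":[-2,0,-1],"yaw":0},{"dp":[-4,0,-1],"yaw":0},{"dp":[-6,0,-1],"yaw":0},{"dp":[-6,0,-1],"yaw":0}]'

```text
clock: 6.75
eef_pos: [573.0, 75.9, 39.3]
tcp_rot: [3.142, 0.0, 3.086]
contact_force: [-0.9, -0.5, 1.4]
opening: 0.411
grasp_force: 79.8
```

c moves with almost no force, so it isn't blocked. I'll keep pushing.

Emit:
carry_out --targets '[{"dp":[-4,0,0],"yaw":0},{"dp":[-8,0,0],"yaw":0},{"dp":[-12,0,0],"yaw":0},{"dp":[-12,0,0],"yaw":0}]'

```text
clock: 7.25
eef_pos: [585.3, 75.2, 39.3]
tcp_rot: [3.141, 0.001, 3.086]
contact_force: [0.6, 0.2, 0.7]
opening: 0.402
grasp_force: 79.6
```

```bash
python3 - <<'E'
from h import *
s=r.grab_frame('scene')
cv2.imwrite('pics/f.png',cv2.resize(s[190:280,190:310,::-1],None,fx=5,fy=5,interpolation=cv2.INTER_CUBIC))
E
```

```text
(no output)
```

View pics/f.png

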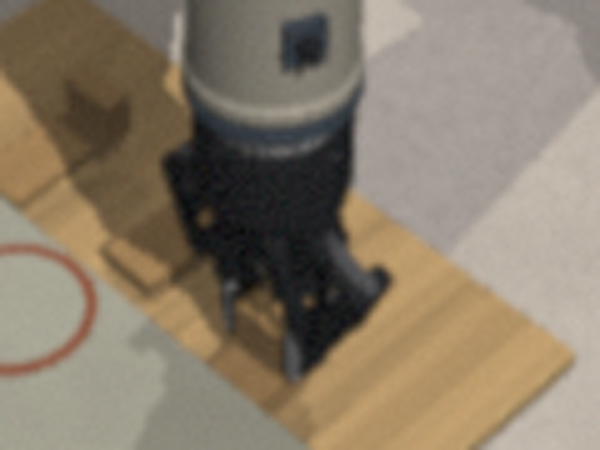

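The blade is now clearly shorter in view (foot near (250,335), board edge around (270,410)), so c is going under the board. Continuing.

Emit:
carry_out --targets '[{"dp":[-5,0,0],"yaw":0},{"dp":[-10,0,0],"yaw":0},{"dp":[-15,0,0],"yaw":0},{"dp":[-20,0,0],"yaw":0},{"dp":[-20,0,0],"yaw":0}]'

```text
clock: 7.92
eef_pos: [605.5, 74.1, 39.3]
tcp_rot: [3.141, 0.001, 3.086]
contact_force: [0.6, -0.8, -0.2]
opening: 0.409
grasp_force: 79.5
```

Emit:
carry_out --targets '[{"dp":[-2,0,0],"yaw":0},{"dp":[-4,0,0],"yaw":0},{"dp":[-4,0,0],"yaw":0}]'

```text
clock: 8.3
eef_pos: [608.6, 73.8, 39.3]
tcp_rot: [-3.142, 0.0, 3.086]
contact_force: [-2.1, -0.4, 2.2]
opening: 0.405
grasp_force: 79.9
```

Emit:
carry_out --targets '[{"dp":[-2,0,0],"yaw":0},{"dp":[-4,0,0],"yaw":0},{"dp":[-4,0,0],"yaw":0}]'

```text
clock: 8.68
eef_pos: [612.9, 73.6, 39.2]
tcp_rot: [3.142, 0.001, 3.086]
contact_force: [-1.6, 0.6, 2.5]
opening: 0.404
grasp_force: 79.8
```

Emit:
carry_out --targets '[{"dp":[-2,0,0],"yaw":0},{"dp":[-4,0,0],"yaw":0},{"dp":[-4,0,0],"yaw":0}]'

```text
clock: 9.05
eef_pos: [615.1, 73.5, 39.3]
tcp_rot: [-3.141, -0.003, 3.085]
contact_force: [-8.7, 0.1, 9.7]
opening: 0.405
grasp_force: 83.6
```

Emit:
carry_out --targets '[{"dp":[-2,0,0],"yaw":0},{"dp":[-3,0,0],"yaw":0},{"dp":[-3,0,0],"yaw":0}]'

```text
clock: 9.43
eef_pos: [615.1, 73.5, 39.2]
tcp_rot: [-3.141, -0.009, 3.085]
contact_force: [-20.6, 2.6, 19.9]
opening: 0.408
grasp_force: 85.8
```

Emit:
carry_out --targets '[{"dp":[4,0,0],"yaw":0},{"dp":[4,0,0],"yaw":0},{"dp":[4,0,0],"yaw":0},{"dp":[4,0,0],"yaw":0},{"dp":[24,0,0],"yaw":0},{"dp":[45,0,0],"yaw":0},{"dp":[45,0,0],"yaw":0}]' --fingers 0.4

```text
clock: 10.3
eef_pos: [574.3, 75.6, 39.3]
tcp_rot: [-3.141, 0.0, 3.086]
contact_force: [1.0, 0.8, -0.3]
opening: 0.696
grasp_force: 0.0
```

Emit:
carry_out --targets '[{"dp":[0,0,-4],"yaw":0},{"dp":[0,0,-4],"yaw":0},{"dp":[0,0,-4],"yaw":0},{"dp":[0,0,-4],"yaw":0},{"dp":[0,0,-4],"yaw":0}]' --fingers -1 --grip_force 30

```text
clock: 10.92
eef_pos: [574.6, 75.7, 43.2]
tcp_rot: [-3.142, -0.0, 3.086]
contact_force: [-1.0, 0.1, -0.3]
opening: 0.005
grasp_force: 0.0
```

Emit:
carry_out --targets '[{"dp":[-8,0,-4],"yaw":0},{"dp":[-12,0,-4],"yaw":0},{"dp":[-16,0,-4],"yaw":0},{"dp":[-20,0,-4],"yaw":0},{"dp":[-22,0,-4],"yaw":0},{"dp":[-22,0,-4],"yaw":0}]'

```text
clock: 11.68
eef_pos: [596.6, 74.5, 47.2]
tcp_rot: [-3.142, -0.0, 3.086]
contact_force: [-0.1, 0.2, -0.1]
opening: -0.002
grasp_force: 0.0
```

Emit:
carry_out --targets '[{"dp":[3,0,8],"yaw":0},{"dp":[3,0,8],"yaw":0},{"dp":[0,0,8],"yaw":0},{"dp":[-2,0,8],"yaw":0},{"dp":[-4,0,8],"yaw":0},{"dp":[-4,0,8],"yaw":0}]'

```text
clock: 12.42
eef_pos: [599.1, 74.4, 39.2]
tcp_rot: [-3.141, -0.003, 3.086]
contact_force: [-6.5, 1.2, 5.4]
opening: -0.001
grasp_force: 3.1
```

Emit:
carry_out --targets '[{"dp":[-2,0,0],"yaw":0},{"dp":[-4,0,0],"yaw":0},{"dp":[-4,0,0],"yaw":0}]'

```text
clock: 12.8
eef_pos: [599.2, 74.3, 38.8]
tcp_rot: [-3.141, -0.011, 3.085]
contact_force: [-19.5, 3.5, 15.7]
opening: -0.001
grasp_force: 10.0
```

Emit:
carry_out --targets '[{"dp":[-2,0,0],"yaw":0},{"dp":[-4,0,0],"yaw":0},{"dp":[-4,0,0],"yaw":0}]'

```text
clock: 13.18
eef_pos: [599.1, 74.2, 38.6]
tcp_rot: [-3.14, -0.019, 3.085]
contact_force: [-34.7, 5.6, 27.6]
opening: 0.0
grasp_force: 17.4
```

Emit:
carry_out --targets '[{"dp":[14,0,0],"yaw":0},{"dp":[25,0,-20],"yaw":0},{"dp":[25,0,-80],"yaw":0},{"dp":[25,0,-140],"yaw":0},{"dp":[25,0,-180],"yaw":0},{"dp":[25,0,-180],"yaw":0}]'

```text
clock: 13.92
eef_pos: [586.0, 75.5, 223.3]
tcp_rot: [3.14, 0.008, 3.086]
contact_force: [0.0, 0.5, -0.5]
opening: -0.0
grasp_force: 0.0
```

```bash
python3 - <<'E'
from h import *
to(456,-330,170,3.08)
E
```

```text
at [586.   75.5 223.3] [3.14  0.008 3.086] t 13.925 F [ 0.   0.5 -0.5] dp [ 107.6 -412.2   52. ] yaw 0.3
```

Emit:
carry_out --targets '[{"dp":[108,-412,0],"yaw":0},{"dp":[108,-412,0],"yaw":0},{"dp":[108,-412,0],"yaw":0},{"dp":[108,-412,0],"yaw":0},{"dp":[108,-412,0],"yaw":0},{"dp":[108,-412,0],"yaw":0},{"dp":[108,-412,0],"yaw":0},{"dp":[108,-412,0],"yaw":0},{"dp":[108,-412,40],"yaw":0},{"dp":[108,-412,40],"yaw":0}]' --fingers 1

```text
clock: 15.18
eef_pos: [450.9, -328.2, 176.3]
tcp_rot: [3.138, -0.005, 3.086]
contact_force: [-0.7, -0.4, 0.2]
opening: 1.001
grasp_force: 0.0
```

```bash
python3 - <<'E'
from h import *
s=r.grab_frame('scene');t=r.grab_frame('top')
g=np.hstack([cv2.resize(s[120:280,130:310,::-1],(450,400),interpolation=cv2.INTER_CUBIC),cv2.resize(t[100:200,190:277,::-1],(348,400),interpolation=cv2.INTER_CUBIC)])
cv2.imwrite('pics/g.png',g)
to(456,-330,87,3.08)
E
```

```text
at [ 452.9 -329.4  179.3] [ 3.141e+00 -1.000e-03  3.087e+00] t 15.275 F [-0.3 -0.4  0.8] dp [-3.2 -0.5 92.3] yaw 0.4
```

View pics/g.png

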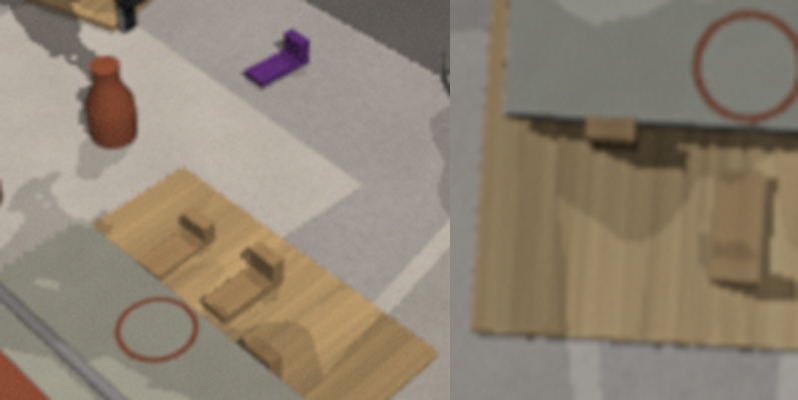

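c is home: its block sits against the board at (610,130) in the top part and (262,352) in the scene part. a and b are untouched. Next, the vase.

Emit:
carry_out --targets '[{"dp":[-3,0,45],"yaw":0},{"dp":[-3,0,90],"yaw":0},{"dp":[-3,0,90],"yaw":0},{"dp":[-3,0,90],"yaw":0}]'

```text
clock: 15.78
eef_pos: [457.0, -330.8, 91.3]
tcp_rot: [-3.14, 0.002, 3.086]
contact_force: [-0.4, -0.5, 0.3]
opening: 0.996
grasp_force: 0.0
```

Emit:
carry_out --targets '[{"dp":[0,0,0],"yaw":0},{"dp":[0,0,0],"yaw":0},{"dp":[0,0,0],"yaw":0},{"dp":[0,0,0],"yaw":0},{"dp":[0,0,0],"yaw":0},{"dp":[0,0,0],"yaw":0}]' --fingers -1 --grip_force 40

```text
clock: 16.52
eef_pos: [456.5, -331.0, 90.4]
tcp_rot: [-3.14, 0.002, 3.086]
contact_force: [-0.1, -1.1, 7.0]
opening: 0.405
grasp_force: 39.2
```

Emit:
carry_out --targets '[{"dp":[0,0,-10],"yaw":0},{"dp":[0,0,-40],"yaw":0},{"dp":[0,0,-80],"yaw":0},{"dp":[0,0,-100],"yaw":0},{"dp":[0,0,-100],"yaw":0},{"dp":[0,0,-100],"yaw":0}]'

```text
clock: 17.27
eef_pos: [455.0, -329.7, 188.3]
tcp_rot: [3.141, -0.002, 3.086]
contact_force: [0.3, -0.2, -4.7]
opening: 0.402
grasp_force: 40.7
```

```bash
python3 - <<'E'
from h import *
to(667,-28,180,3.08)
E
```

```text
at [ 455.  -329.7  188.3] [ 3.141e+00 -2.000e-03  3.086e+00] t 17.275 F [ 0.3 -0.2 -4.7] dp [-194.8  313.     8.3] yaw 0.3
```

Emit:
carry_out --targets '[{"dp":[-12,20,0],"yaw":0},{"dp":[-32,52,0],"yaw":0},{"dp":[-55,90,0],"yaw":0},{"dp":[-80,130,0],"yaw":0},{"dp":[-105,170,0],"yaw":0},{"dp":[-130,210,0],"yaw":0},{"dp":[-152,245,0],"yaw":0},{"dp":[-172,277,0],"yaw":0},{"dp":[-187,300,0],"yaw":0},{"dp":[-194,312,0],"yaw":0},{"dp":[-194,312,0],"yaw":0},{"dp":[-194,312,0],"yaw":0}]'

```text
clock: 18.77
eef_pos: [666.1, -30.5, 189.1]
tcp_rot: [-3.141, -0.001, 3.085]
contact_force: [-0.3, -0.6, -4.0]
opening: 0.406
grasp_force: 40.9
```

```bash
python3 - <<'E'
from h import *
to(667,-28,180,3.08)
s=r.grab_frame('scene')
cv2.imwrite('pics/i.png',cv2.resize(s[150:290,100:290,::-1],None,fx=3.5,fy=3.5,interpolation=cv2.INTER_CUBIC))
E
```

```text
at [666.1 -30.5 189.1] [-3.141e+00 -1.000e-03  3.085e+00] t 18.775 F [-0.3 -0.6 -4. ] dp [-0.7  2.6  9.1] yaw 0.3
```

View pics/i.png

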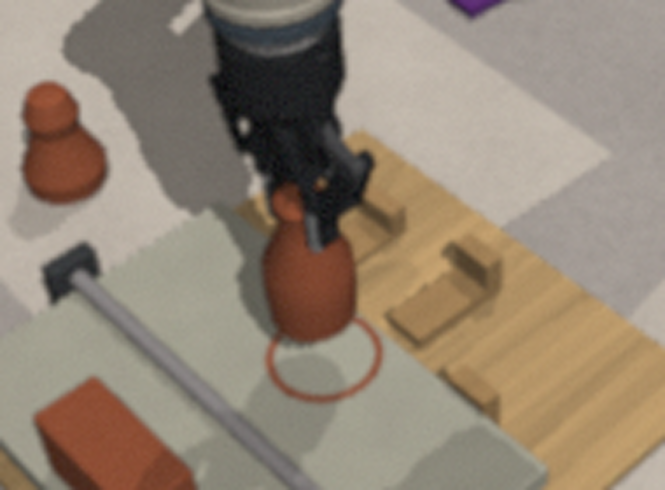

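The vase hangs upright over the ring (its foot at (315,325), the ring centred at (325,360), still about 45 mm up). I'll lower it gently.

Emit:
carry_out --targets '[{"dp":[-1,2,10],"yaw":0},{"dp":[-1,2,20],"yaw":0},{"dp":[-1,2,30],"yaw":0},{"dp":[-1,2,38],"yaw":0},{"dp":[-1,2,41],"yaw":0},{"dp":[-1,2,41],"yaw":0},{"dp":[-1,2,41],"yaw":0}]'

```text
clock: 19.7
eef_pos: [668.3, -27.6, 148.7]
tcp_rot: [-3.142, 0.001, 3.086]
contact_force: [-0.4, 0.5, -4.6]
opening: 0.406
grasp_force: 40.9
```

Emit:
carry_out --targets '[{"dp":[0,0,1],"yaw":0},{"dp":[0,0,2],"yaw":0},{"dp":[0,0,3],"yaw":0},{"dp":[0,0,3],"yaw":0}]'

```text
clock: 20.2
eef_pos: [667.9, -27.6, 145.2]
tcp_rot: [3.142, -0.0, 3.086]
contact_force: [-0.2, -0.6, -4.1]
opening: 0.405
grasp_force: 40.9
```

Emit:
carry_out --targets '[{"dp":[0,0,1],"yaw":0},{"dp":[0,0,2],"yaw":0},{"dp":[0,0,3],"yaw":0},{"dp":[0,0,3],"yaw":0}]'

```text
clock: 20.7
eef_pos: [667.9, -27.6, 142.1]
tcp_rot: [-3.142, -0.0, 3.086]
contact_force: [-0.5, -0.2, -4.4]
opening: 0.404
grasp_force: 40.9
```

Emit:
carry_out --targets '[{"dp":[0,0,1],"yaw":0},{"dp":[0,0,2],"yaw":0},{"dp":[0,0,2],"yaw":0}]'

```text
clock: 21.08
eef_pos: [668.4, -27.7, 141.0]
tcp_rot: [-3.141, 0.001, 3.086]
contact_force: [-1.8, -1.2, 3.8]
opening: 0.403
grasp_force: 41.3
```

Emit:
carry_out --targets '[{"dp":[0,0,1],"yaw":0},{"dp":[0,0,2],"yaw":0},{"dp":[0,0,2],"yaw":0}]'

```text
clock: 21.45
eef_pos: [669.3, -27.9, 140.9]
tcp_rot: [-3.141, 0.003, 3.086]
contact_force: [-4.5, -1.4, 16.8]
opening: 0.403
grasp_force: 42.1
```

Emit:
carry_out --targets '[{"dp":[0,0,1],"yaw":0},{"dp":[0,0,2],"yaw":0},{"dp":[0,0,2],"yaw":0}]'

```text
clock: 21.82
eef_pos: [670.2, -27.9, 140.9]
tcp_rot: [-3.141, 0.006, 3.086]
contact_force: [-7.3, -1.6, 29.0]
opening: 0.408
grasp_force: 42.9
```

Emit:
carry_out --targets '[{"dp":[0,0,-3],"yaw":0},{"dp":[0,0,-4],"yaw":0},{"dp":[0,0,-4],"yaw":0}]'

```text
clock: 22.2
eef_pos: [668.5, -27.8, 140.9]
tcp_rot: [-3.141, 0.001, 3.086]
contact_force: [-1.1, -1.1, 8.5]
opening: 0.401
grasp_force: 41.6
```

Emit:
carry_out --targets '[{"dp":[0,0,0],"yaw":0},{"dp":[0,0,0],"yaw":0},{"dp":[0,0,0],"yaw":0},{"dp":[0,0,0],"yaw":0},{"dp":[0,0,0],"yaw":0},{"dp":[0,0,0],"yaw":0}]' --fingers 1 --grip_force 20

```text
clock: 22.95
eef_pos: [667.9, -27.6, 140.2]
tcp_rot: [-3.142, -0.0, 3.086]
contact_force: [0.2, -0.8, -0.2]
opening: 0.999
grasp_force: 0.0
```

Emit:
carry_out --targets '[{"dp":[0,0,-10],"yaw":0},{"dp":[0,0,-30],"yaw":0},{"dp":[0,0,-60],"yaw":0},{"dp":[0,0,-100],"yaw":0},{"dp":[80,0,-130],"yaw":0},{"dp":[130,0,-130],"yaw":0},{"dp":[180,0,-130],"yaw":0},{"dp":[180,-60,-130],"yaw":0},{"dp":[180,-120,-130],"yaw":0},{"dp":[180,-180,-130],"yaw":0},{"dp":[180,-240,-130],"yaw":0},{"dp":[180,-240,-130],"yaw":0}]'

```text
clock: 24.45
eef_pos: [474.7, -261.0, 271.9]
tcp_rot: [-3.14, 0.002, 3.081]
contact_force: [0.1, 0.8, 0.4]
opening: 0.998
grasp_force: 0.0
```

```bash
python3 - <<'E'
from h import *
s=r.grab_frame('scene');t=r.grab_frame('top')
g=np.hstack([cv2.resize(s[130:290,100:290,::-1],(475,400),interpolation=cv2.INTER_CUBIC),cv2.resize(t[80:200,190:280,::-1],(300,400),interpolation=cv2.INTER_CUBIC)])
cv2.imwrite('pics/j.png',g)
E
```

```text
(no output)
```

View pics/j.png

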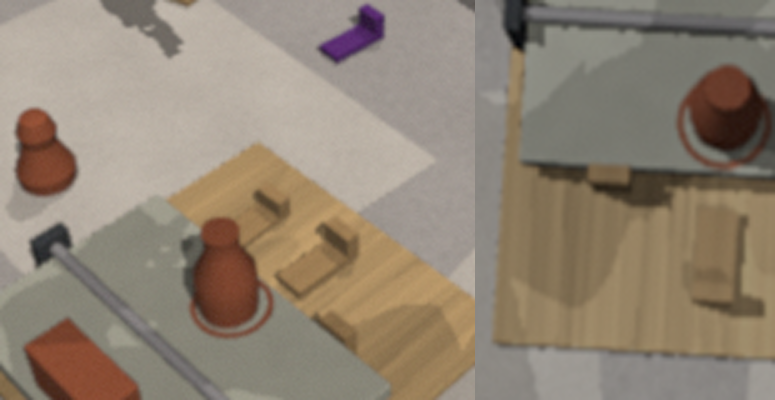

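The vase stands upright inside the ring (foot at (228,305), ring centred at (230,300)). Spacer c is home at (338,328), and a and b lie flat in front of the board, so I'm handing in.

```bash
python3 -c "
from rig import r
print(r.sense()['qvel'].round(3));print(r.sign_off())"
```

```text
[ 0.033 -0.005  0.016  0.003 -0.005  0.003]
the job is handed in; nothing more can be done
None
```

I handed the job in at about 24.5 s: the thickest spacer (c, 16 mm) went in and is fully home against the board, a and b lie untouched in front, and the vase stands upright inside the round mark; no verdict came back.

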